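# Make up two wax-carving kits

## Robot

A 7-joint arm with a two-finger parallel gripper is mounted at the origin on a cart in front of the work surface, level with it; the furniture and walls round the work are solid. World frame = base frame: x ahead of the robot, y to its left, z up, the work surface at z = 0. Lengths are in m, angles in rad, forces in N, time in s.
With the tool pointing down it reaches from about 0.35 to 0.9 m from the base axis. Payload 8.1 kg.
Tool frame: the origin (TCP) lies midway between the tips of the shut fingers; the grasp point (between the pads) lies arm.tcp_to_grasp behind it (arm.tcp_to_grasp is the distance from the TCP to the grasp point, in m); z points along the fingers, y is the line along which they close (so a half turn about z gives the same grasp; the last joint's range is limited). The gripper opens to 92 mm and grips with 3 to 60 N. Pads are 19 mm wide; open, the fingers measure 130 mm over their backs; the gripper's body (75 mm by 190 mm) begins 47 mm behind the grasp point.
Start: joints at [-1.332, 0.434, 0.025, 1.573, -0.012, 1.134, -0.075], TCP at [0.21, 0.589, 0.227] pointing down, gripper open.
Joint ranges: [-2.62, 2.62], [-0.44, 2.09], [-1.27, 1.32], [0.08, 2.57], [-1.32, 4.46], [0.12, 2], [-2.74, 2.74]. Speed limits (rad/s): [2.22, 2.22, 3.01, 3.01, 3.14, 3.14, 3.14].

## Interface

Orientations are given as a rotation vector (axis times angle).
In Python, from cell import observe, get_image, arm gives the robot as it stands. The module is installed in compiled form; this text tells all that it offers.
- The arm moves only by the tool drive_tool, never from a script. Its argument "steps" is a list of rows, each a list of 5 numbers: the closure, from 0 (fully open) to 1 (shut), then the shift along the world's x, y, z in mm, then the turn about the world's z in rad. In form: [[hand, x, y, z, roll], ...]. A call has 1 to 20 rows; each row shifts and turns the commanded pose from where the row before left it; what a row does not reach is not made up. A row lasts 1/12 s, in which the tool goes at most 41.7 mm and 7.16 degrees, less where a joint would pass 70% of its speed; a pose out of reach is approached as far as the arm can. A call with a gripper value outside its range is refused whole. The fingers move at their own pace and stop on an object; "grip_force" is the grip in N (left out, the last holds). Time passes only in rows, so rows that do not move let the fingers close. It gives the time, the measured TCP pose, the force, the opening and the grip force at its end, in the units of the state.
- observe(): the state, without advancing time (a new reading comes with each control period).
- get_image(name): name is "scene" or "top" or "wrist"; returns a dict with "image" (400x640x3 uint8, red, green, blue), "vfov" (degrees; the focal length in pixels is half the picture's height over the tangent of half this angle, whatever the lens; pixels are square), "cx", "cy" (the principal point, pixels), "xyz" and "attitude" of the camera in the world. Camera axes: x right, y down, z forward; pixel columns grow to the right and rows downward; lengths in m; the calibration is good to about 2 mm. A picture is of the moment at which its call begins. There is no depth.
- arm.sign_off(): hands the job in; it is judged then, once.
The state is a dict: "clock": time; "joints": joint angles; "dq": joint speeds; "joint_efforts": joint torques, N m; "position": TCP position; "ee_rot": TCP orientation; "force": force on the tool from outside, world axes, zero at the start; "ft_torque": the same for the moment, N m; "width": opening from 0.0 (shut) to 1.0 (fully open); "gripper_force": force on a finger pad.
Only numpy, scipy, OpenCV 4.12 (cv2) and the standard library are available. Lean on these libraries where they do the work, as an engineer would, in place of code of your own. Each camera call takes 0.05 s, during which the arm holds its last target. There are 200 camera calls.

## Task

Make up the two class kits from the row of stock at the front of the bench. Into the white tray whose card shows the finger ring put the wax tube and the blue-lidded white talc jar, both standing upright; into the white tray whose card shows the carved rose put the smaller wax block and the folding loupe, each flat on the tray floor the way up it lies in the stock. Leave the larger wax block and the black-lidded amber jar where they stand.

Things in the scene. Friction and masses are not known exactly. Their poses are not given: they have to be found in the camera images.
- ring_tray: open white tray, 100 mm along x, 160 mm along y; walls 22 mm high, 2 mm thick; inner floor 96 x 156 mm, 2 mm above its underside. Fixed on an 8 mm cork pad (106 x 166 mm), which lies on the bench. Against its +x (far) side a brown 60 x 76 mm card on like cork, with a wax sample stuck on it: a finger ring with a ball, lying flat, 24 x 28 x 8 mm. Origin: centre of the tray's underside; z up
- rose_tray: open white tray, 100 mm along x, 160 mm along y; walls 22 mm high, 2 mm thick; inner floor 96 x 156 mm, 2 mm above its underside. Fixed on an 8 mm cork pad (106 x 166 mm), which lies on the bench. Against its +x (far) side a brown 60 x 76 mm card on like cork, with a wax sample stuck on it: a carved rose, a round disc with petals, 53 mm wide, 12 mm high. Origin: centre of the tray's underside; z up
- wax_tube: upright tube of blue ring wax, 28 mm outer diameter, 60 mm high, with a bore down its middle. Origin: centre of its underside, z up its axis. About 50 g. It stands in the front row (a like tube at the far edge of the bench is no part of the job)
- talc_jar: white round jar with a ribbed blue lid that does not turn, 39 mm diameter, 62 mm high. Origin: centre of its underside, z up its axis. About 50 g
- small_block: the smaller of the two plain wax blocks (green), 42 mm along its x, 55 mm along its y, 24 mm high. Origin: centre of its underside. About 60 g
- loupe: folded loupe: a black round barrel 32 mm in diameter, 19 mm high to the top of its round grey cover, with a small steel pivot post at its -y side; 38 mm long along its y over all. The cover does not move. Origin: on the underside; the barrel's axis is 3 mm from it towards +y, the post's axis 15 mm towards -y. Grasp it across the barrel along its x, 32 mm wide. About 35 g
- big_block: the larger of the two plain wax blocks (blue), 50 mm along its x, 75 mm along its y, 28 mm high, loose. Not wanted: stays where it is. Origin: centre of its underside
- flux_jar: amber round jar with a black lid, 43 mm diameter, 55 mm high, loose, standing behind the gap between the trays. Not wanted: stays where it is. Origin: centre of its underside
- the_arm_lamp: black bench lamp, solid, does not move and has no part in the job; keep the arm clear of it. Its origin is a point on the bench; its box-shaped head hangs over the blue tray to the left of the work, spanning (from the origin) x -240 to -160, y -30 to +325, z 207 to 290 mm; its jointed arm runs at 290 to 430 mm height from the head at (-100, -70) back to the post at (180, -270) mm
There are look-alikes about, which are no part of the job. What is shaped like the flux_jar but green is not meant. Leave any red look-alike of the small_block alone.

How it is judged:
At the end, for the whole second after the job is handed in: Tube and talc jar in the ring tray, small block and loupe in the rose tray: origins within 36 mm across and 66 mm along of the tray centre, on its floor (under 7 mm above its underside), tilt under 0.15 rad, at rest, released. Big block and amber jar upright, within 20 mm of their start (x of wax_tube in the frame of ring_tray between -0.036 and 0.036 m and y of wax_tube in the frame of ring_tray between -0.066 and 0.066 m and z of wax_tube in the frame of ring_tray between -0.002 and 0.007 m and angle between each of wax_tube, talc_jar, small_block, loupe, big_block, flux_jar's own z axis and vertical below 0.15 rad and linear speed of each of wax_tube, talc_jar, small_block, loupe below 0.02 m/s and angular speed of each of wax_tube, talc_jar, small_block, loupe below 0.2 rad/s and contact force between each of wax_tube, talc_jar, small_block, loupe and the fingers below 0.05 N and x of talc_jar in the frame of ring_tray between -0.036 and 0.036 m and y of talc_jar in the frame of ring_tray between -0.066 and 0.066 m and z of talc_jar in the frame of ring_tray between -0.002 and 0.007 m and x of small_block in the frame of rose_tray between -0.036 and 0.036 m and y of small_block in the frame of rose_tray between -0.066 and 0.066 m and z of small_block in the frame of rose_tray between -0.002 and 0.007 m and x of loupe in the frame of rose_tray between -0.036 and 0.036 m and y of loupe in the frame of rose_tray between -0.066 and 0.066 m and z of loupe in the frame of rose_tray between -0.002 and 0.007 m and distance of each of big_block, flux_jar from where it was at the start of the episode below 0.02 m); the robot touches nothing.
It fails at once if the larger wax block is moved more than 20 mm or tipped over (distance of big_block from where it was at the start of the episode above 0.02 m or angle between big_block's own z axis and vertical above 0.5 rad).
It fails at once if the amber jar is moved more than 20 mm or tipped over (distance of flux_jar from where it was at the start of the episode above 0.02 m or angle between flux_jar's own z axis and vertical above 0.5 rad).
It also fails if it takes over 109 s, if anything falls off the work surface, if the arm or the gripper's body presses on something with over 40 N, if the wrist force passes 120 N, or if a joint passes its speed limit or range.

## Working session

There is one attempt and no reset: what is moved stays moved. The work goes in short steps, Python scripts to look and compute and a tool call to move; the robot and the scene stay as the last step left them, time stands still between calls to the robot, and variables do not carry over. Pictures are saved under pics/ and viewed, at most 14 in all, crops included, and the job is handed in when it is done.

Besides the shell and the picture viewer there is one more tool, called after "Request:" by a JSON object that holds its "op" and its "data", one argument or row to a line. drive_tool: Moves the arm, as the interface text tells. Its arguments: {"type":"object","properties":{"steps":{"type":"array"},"grip_force":{"type":"number"}},"required":["steps"]}

```bash
mkdir -p pics; cat > h.py <<'E'
import numpy as np, cv2, pickle
from scipy.spatial.transform import Rotation as R
from cell import observe, get_image, arm
def grab(n,f):
    d=get_image(n); cv2.imwrite(f'pics/{f}.png',cv2.cvtColor(d['image'],cv2.COLOR_RGB2BGR)); pickle.dump(d,open(f'pics/{f}.pkl','wb')); return d
def att(d):
    a=np.array(d['attitude'],float); 
    return a if a.shape==(3,3) else (R.from_rotvec(a).as_matrix() if a.size==3 else R.from_quat(a).as_matrix())
def px(d,u,v,z):
    f=200/np.tan(np.radians(d['vfov'])/2); r=att(d)@np.array([(u-d['cx'])/f,(v-d['cy'])/f,1]); c=np.array(d['xyz'])
    return c+r*(z-c[2])/r[2]
def proj(d,p):
    f=200/np.tan(np.radians(d['vfov'])/2); q=att(d).T@(np.array(p)-d['xyz']); return f*q[0]/q[2]+d['cx'],f*q[1]/q[2]+d['cy']
def load(f): return pickle.load(open(f'pics/{f}.pkl','rb'))
E
python3 - <<'E'
from h import *
for n in ['top','scene']:
    d=grab(n,n+'0'); print({k:d[k] for k in d if k!='image'})
print(observe(), arm.tcp_to_grasp)
E
```

```text
{'vfov': 52.689559824935934, 'cx': 321.6045054946575, 'cy': 197.8754352351062, 'xyz': array([ 0.40538597, -0.01103657,  1.29927047]), 'attitude': array([-2.13715885,  2.15972686, -0.11220758])}
{'vfov': 42.29621692445534, 'cx': 314.21590263775676, 'cy': 202.1121487543044, 'xyz': array([-0.45426672, -0.54075258,  0.89661935]), 'attitude': array([-1.92410347,  1.17883623, -0.59531604])}
{'clock': 0.1, 'joints': array([-1.33160501,  0.43513775,  0.02497124,  1.57399256, -0.01158371,
        1.13396544, -0.07508875]), 'dq': array([ 0.00121973, -0.00207099, -0.00045652, -0.0011359 , -0.00047732,
        0.00095865,  0.00099035]), 'joint_efforts': array([ 3.54199605e-03, -6.69113803e+01,  9.88173634e-01, -3.15144110e+01,
       -6.04801322e-02,  3.74361465e-02,  4.71496719e-05]), 'position': array([0.20938981, 0.58841502, 0.22603831]), 'ee_rot': array([-5.34334752e-01, -3.09572215e+00,  2.12866752e-03]), 'force': array([ 0.06616926, -0.77752015,  0.49235729]), 'ft_torque': array([-0.0069339 ,  0.03214312,  0.05767893]), 'gripper_force': 0.0, 'width': 0.9983079154284116} 0.0188
```

View pics/top0.png

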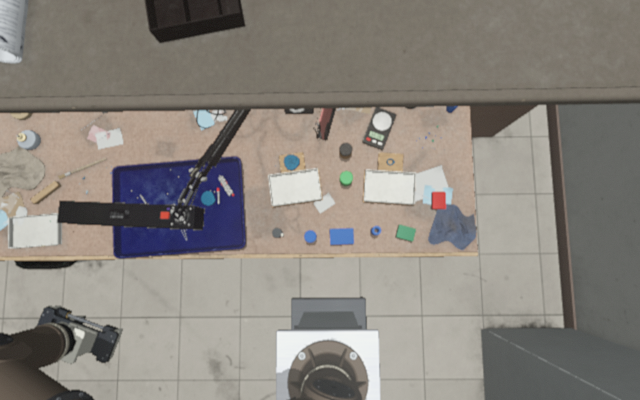

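View pics/scene0.png

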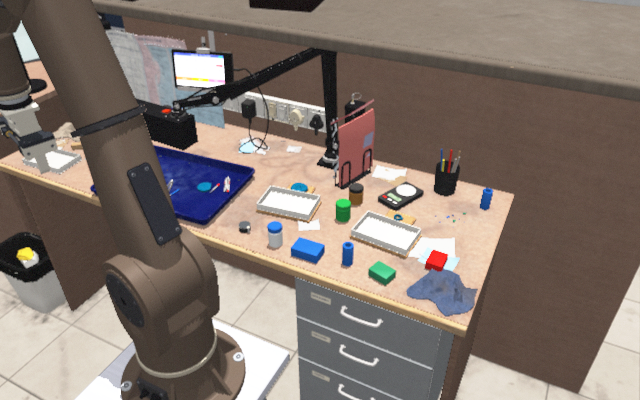

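The top view shows the stock row, left to right: loupe (278,232), talc jar (310,237), big blue block (342,237), tube (376,231) and green block (405,233). The trays are at (295,187) and (389,187).

Possible mix-ups:
- Tube: the like tube at the far edge (452,107).
- Small block: the red block (438,200) and the big block (342,237).
- Flux jar: the amber one at (346,150) and the green one at (346,178).
- Trays: a third tray stands at (33,232).

I'll check these in one crop.

```bash
python3 - <<'E'
from h import *
a=cv2.imread('pics/top0.png')[140:256,260:430]; b=cv2.imread('pics/scene0.png')[165:295,225:425]
a=cv2.resize(a,(790,539),interpolation=cv2.INTER_CUBIC)
cv2.imwrite('pics/ctop.png',a)
E
```

```text
(no output)
```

View pics/ctop.png

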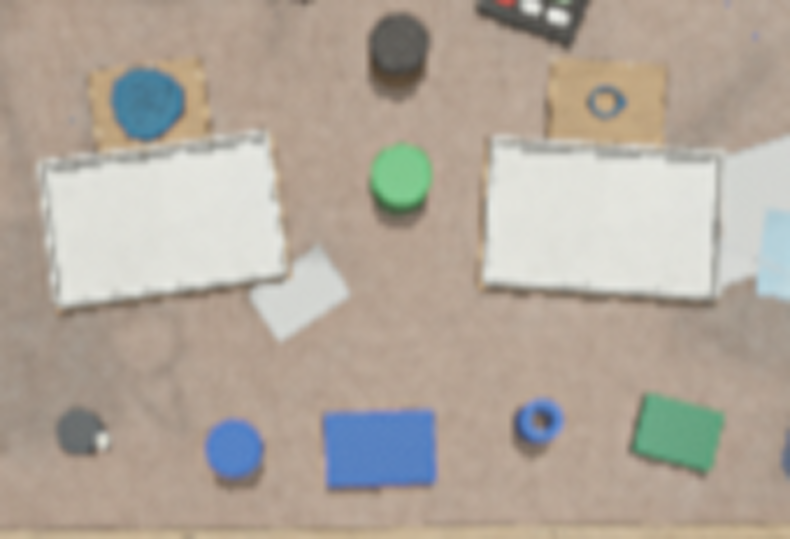

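The left tray (card with the rose disc, crop 148,103) is the rose tray. The right one (small ring, crop 606,102) is the ring tray. The green block and the blue tube in the front row are confirmed, and the loupe's post points to the right (-y).

```bash
cat > seg.py <<'E'
from h import *
d=load('top0'); im=d['image']; hsv=cv2.cvtColor(im,cv2.COLOR_RGB2HSV)
def blob(win,lo,hi,z,name):
    u0,v0,u1,v1=win; m=cv2.inRange(hsv,np.array(lo),np.array(hi)); k=np.zeros_like(m);k[v0:v1,u0:u1]=m[v0:v1,u0:u1]
    n,l,s,c=cv2.connectedComponentsWithStats(k); i=1+np.argmax(s[1:,4]); cnt=max(cv2.findContours((l==i).astype(np.uint8),0,1)[0],key=cv2.contourArea)
    q=cv2.boxPoints(cv2.minAreaRect(cnt)); w=[px(d,a,b,z)[:2] for a,b in q]; e=np.diff(w,axis=0)
    print(name,s[i],np.round(px(d,*c[i],z)[:2]*1e3,1),'box c',np.round(np.mean(w,axis=0)*1e3,1),[(round(1e3*np.hypot(*x),1),round(np.degrees(np.arctan2(x[1],x[0]))%180,1)) for x in e[:2]])
B=([100,120,60],[125,255,255]);G=([50,80,40],[90,255,255])
blob((295,222,325,252),*B,.062,'talc'); blob((327,222,358,252),*B,.028,'big'); blob((365,222,388,242),*B,.06,'tube')
blob((392,220,420,246),*G,.024,'small'); blob((335,165,356,190),*G,.055,'greenjar')
blob((336,140,356,162),[0,0,0],[180,255,90],.055,'flux')
blob((270,224,288,242),[0,0,0],[180,255,100],.019,'loupe')
W=([0,0,175],[180,40,255])
blob((262,164,326,212),*W,.02,'rose'); blob((358,164,415,206),*W,.02,'ring')
print(px(d,278.5-.0+4-.5,234.7,.019))
for p in[(60,203),(203,227),(203,206),(58,222)]: print('lamp',px(d,*p,.29))
E
python3 seg.py
```

```text
talc [305 231  11  11  96] [442.1  49.1] box c [442.5  48.8] [(np.float64(30.6), np.float64(89.4)), (np.float64(30.4), np.float64(179.6))]
big [330 229  23  15 323] [442.2 -48.3] box c [442.6 -46.8] [(np.float64(69.0), np.float64(89.4)), (np.float64(43.7), np.float64(178.9))]
tube [375 227   5   7  16] [ 460.2 -158.5] box c [ 459.9 -158.2] [(np.float64(10.7), np.float64(107.8)), (np.float64(20.1), np.float64(17.0))]
small [397 226  18  15 199] [ 450.8 -248.7] box c [ 451.  -248.6] [(np.float64(37.4), np.float64(164.2)), (np.float64(51.3), np.float64(75.3))]
greenjar [340 172  12  13 130] [621.9 -63.7] box c [621.9 -62.8] [(np.float64(34.4), np.float64(89.3)), (np.float64(38.0), np.float64(179.0))]
flux [340 151  11   6  38] [698.1 -61.6] box c [700.  -62.5] [(np.float64(31.4), np.float64(89.2)), (np.float64(16.1), np.float64(179.0))]
loupe [279 236   1   1   1] [444.7 149. ] box c [444.7 149. ] [(np.float64(0.0), np.float64(0.0)), (np.float64(0.0), np.float64(0.0))]
rose [ 267  167   59   45 1695] [596.5  93.1] box c [585.   92.5] [(np.float64(178.0), np.float64(97.1)), (np.float64(145.8), np.float64(7.1))]
ring [ 364  168   51   36 1548] [ 598.3 -202.7] box c [ 601.2 -204.8] [(np.float64(106.0), np.float64(175.0)), (np.float64(162.2), np.float64(85.4))]
[0.44870869 0.13951445 0.019     ]
lamp [0.52564501 0.6746924  0.29      ]
lamp [0.46077747 0.30648979 0.29      ]
lamp [0.5138014  0.30792903 0.29      ]
lamp [0.47723768 0.67635682 0.29      ]
```

Request:
{"op": "drive_tool", "data": {
  "steps": [
    [0,10,-32,0,-0.077],
    [0,10,-32,0,-0.077],
    [0,10,-32,0,-0.077],
    [0,10,-32,0,-0.077],
    [0,10,-32,0,-0.077],
    [0,8,-32,0,-0.077],
    [0,8,-32,0,-0.077],
    [0,8,-32,0,-0.077],
    [0,8,-32,0,-0.077],
    [0,8,-32,0,-0.077],
    [0,20,-21,0,-0.077],
    [0,20,-21,0,-0.077],
    [0,20,-21,0,-0.077],
    [0,20,-21,0,-0.077],
    [0,20,-21,0,-0.077],
    [0,20,-21,0,-0.077],
    [0,0,0,0,0],
    [0,0,0,0,0]
  ],
  "grip_force": 15
}}

```text
clock: 1.6
position: [0.42, 0.1416, 0.2265]
ee_rot: [2.228, 2.214, -0.001]
force: [-0.6, -0.4, -0.3]
width: 1.001
gripper_force: 0.0
```

```bash
python3 - <<'E'
from h import *
d=grab('wrist','w1'); o=observe(); print(d['xyz'],att(d).round(2),d['vfov'],d['cx'],d['cy'],o['position'],o['ee_rot'],o['joints'])
E
```

```text
[0.42126934 0.20672619 0.38519985] [[ 1.   -0.01 -0.  ]
 [-0.01 -0.97 -0.25]
 [ 0.    0.25 -0.97]] 61.198196362097555 320.03002346925405 201.202349010524 [0.41918528 0.14268659 0.22644076] [-2.22491593e+00 -2.21748129e+00  1.25234407e-03] [-0.86604739  0.13058513  0.47334492  2.02081978 -0.07032888  1.00639568
 -0.36179482]
```

View pics/w1.png

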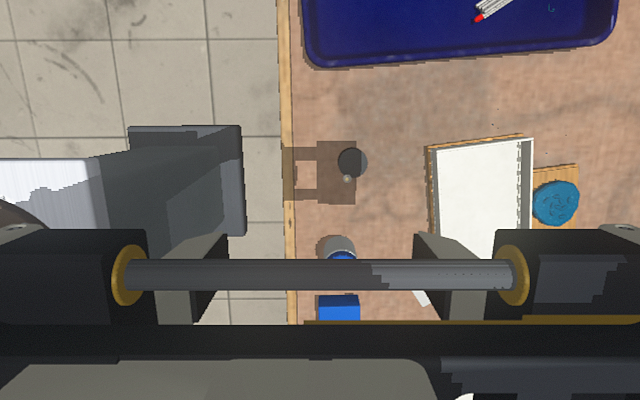

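Wrist view: loupe barrel at (352,162), post at (348,179), talc lid just below, and the rose tray and card at the right. The gripper closes along world x.

```bash
python3 - <<'E'
from h import *
d=load('w1'); t=load('top0')
a=px(d,352.5,161,.019);b=px(d,348,179,.012); print('loupe wrist',a,b,np.degrees(np.arctan2(*(a-b)[[1,0]])))
print('top',px(t,276.9,232.2,.019),px(t,281.6,234.4,.012))
im=cv2.resize(d['image'][130:210,310:390],(480,480),interpolation=cv2.INTER_CUBIC)
i2=cv2.resize(t['image'][222:244,266:290],(300,275),interpolation=cv2.INTER_CUBIC)
o=np.zeros((480,790,3),np.uint8);o[:,:480]=im;o[:275,485:785]=i2
o=np.clip(o.astype(int)*2,0,255).astype(np.uint8)
cv2.imwrite('pics/c1.png',o[:,:,::-1])
# tray corners from top crop
for n,c in dict(rose=[(42,160),(265,132),(288,275),(58,306)],ring=[(490,138),(722,152),(715,300),(482,288)]).items():
    w=np.array([px(t,260-.5+x/4.647,140-.5+y/4.647,.03)[:2] for x,y in c]);e=w[1]-w[0];print(n,w.mean(0).round(4),[np.round(np.linalg.norm(w[i]-w[i-1]),3) for i in range(4)],np.degrees(np.arctan2(e[1],e[0]))+90)
print('tube',px(t,375.7,230.1,.06),'flux',px(t,260+399/4.647,140+40/4.647,.055))
E
```

```text
loupe wrist [0.45654245 0.15816406 0.019     ] [0.45251254 0.13707414 0.012     ] 79.18218430769507
top [0.4567629  0.15573067 0.019     ] [0.44990976 0.1416162  0.012     ]
rose [0.6012 0.0984] [np.float64(0.102), np.float64(0.155), np.float64(0.1), np.float64(0.158)] 6.51904095062018
ring [ 0.5966 -0.2012] [np.float64(0.104), np.float64(0.159), np.float64(0.102), np.float64(0.158)] -4.27589789927373
tube [ 0.45847562 -0.15204385  0.06      ] flux [ 0.71564507 -0.06547784  0.055     ]
```

View pics/c1.png

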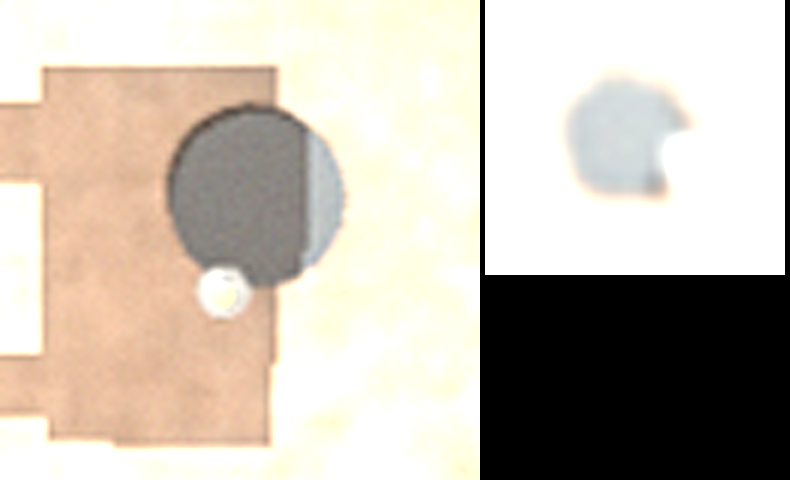

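The crop shows the loupe cover centre at wrist (352.5,162.3) and the post at (346.8,178.5).

```bash
python3 - <<'E'
from h import *
d=load('w1')
for zb in(.015,.019):
    a=px(d,352.5,162.3,.019);b=px(d,346.8,178.5,zb); print(a,b,np.linalg.norm((a-b)[:2]),np.degrees(np.arctan2(*(a-b)[[1,0]])))
E
```

```text
[0.45656603 0.15675017 0.019     ] [0.4509209  0.13820742 0.015     ] 0.019383011603241292 73.0677173035829
[0.45656603 0.15675017 0.019     ] [0.45060052 0.13894776 0.019     ] 0.01877533230684259 71.47420097411829
```

Request:
{"op": "drive_tool", "data": {
  "steps": [
    [0,12.4,5,0,-0.1],
    [0,12.5,5,0,-0.1],
    [0,12.5,4,-30,-0.11],
    [0,0,0,-40,0],
    [0,0,0,-40,0],
    [0,0,0,-40,0],
    [0,0,0,-30,0],
    [0,0,0,-20,0],
    [0,0,0,-12,0],
    [0,0,0,-10,0],
    [0,0,0,0,0],
    [0,0,0,0,0]
  ]
}}

```text
clock: 2.65
position: [0.4564, 0.1575, 0.0048]
ee_rot: [-2.539, -1.849, 0.001]
force: [-0.3, -0.7, 0.3]
width: 1.001
gripper_force: 0.0
```

Request:
{"op": "drive_tool", "data": {
  "steps": [
    [0.3,0,0,0,0],
    [0.6,0,0,0,0],
    [0.8,0,0,0,0],
    [1,0,0,0,0],
    [1,0,0,0,0],
    [1,0,0,0,0],
    [1,0,0,0,0],
    [1,0,0,0,0],
    [1,0,0,0,0],
    [1,0,0,0,0]
  ]
}}

```text
clock: 3.48
position: [0.4569, 0.1568, 0.0047]
ee_rot: [2.541, 1.848, -0.0]
force: [0.1, -0.5, 0.1]
width: 0.339
gripper_force: 15.0
```

Loupe gripped: the opening reads 31 mm. Next I move it over the rose tray and look.

Request:
{"op": "drive_tool", "data": {
  "steps": [
    [1,0,0,15,0],
    [1,0,0,30,0],
    [1,0,0,40,0],
    [1,20,-2.7,35,0.07],
    [1,24,-3,0,0.07],
    [1,24,-3,0,0.07],
    [1,24,-3,0,0.07],
    [1,24,-3,0,0.08],
    [1,23.5,-2,0,0.07],
    [1,0,0,0,0],
    [1,0,0,0,0],
    [1,0,0,0,0]
  ]
}}

```text
clock: 4.48
position: [0.5954, 0.14, 0.1242]
ee_rot: [-2.089, -2.345, 0.002]
force: [-0.1, 0.3, -0.4]
width: 0.336
gripper_force: 15.0
```

```bash
python3 - <<'E'
from h import *
d=grab('wrist','w2'); grab('top','t2'); o=observe(); print(o['position'],R.from_rotvec(o['ee_rot']).as_matrix()[:,1],o['width'],o['joints'])
t=load('t2')
a=cv2.resize(t['image'][150:250,250:430],(720,400),interpolation=cv2.INTER_CUBIC)
cv2.imwrite('pics/w2t.png',a[:,:,::-1])
E
```

```text
[0.59521209 0.14047707 0.12453056] [ 0.9932005   0.11641054 -0.00116664] 0.33572220512077616 [-0.56877708  0.52650673  0.36486024  1.74621984 -0.22923489  0.91195877
  0.00894855]
```

View pics/w2.png

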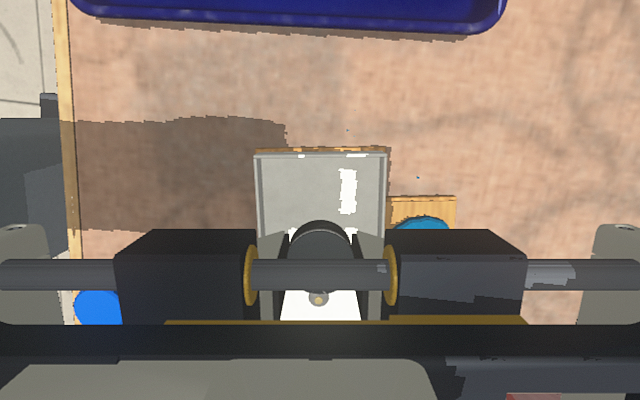

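Wrist view: the loupe is held level over the rose tray. The tray's +y end wall runs from (254,154) to (389,153), square with the gripper.

```bash
python3 - <<'E'
from h import *
d=load('w2'); a=px(d,254,155,.03)[:2];b=px(d,389,153.5,.03)[:2]; e=b-a; th=np.arctan2(e[1],e[0]); print(a,b,np.linalg.norm(e),np.degrees(th))
c=(a+b)/2-.08*np.array([-np.sin(th),np.cos(th)]); print('centre',c)
E
```

```text
[0.54323119 0.17041944] [0.64306132 0.18304562] 0.10062542133436846 7.208304524068479
centre [0.60318442 0.09736481]
```

Request:
{"op": "drive_tool", "data": {
  "steps": [
    [1,1.5,-0.7,-30,0],
    [1,0,0,-30,0],
    [1,0,0,-25,0],
    [1,0,0,-12,0],
    [1,0,0,-6,0],
    [1,0,0,-4,0],
    [1,0,0,-2,0],
    [1,0,0,0,0],
    [1,0,0,0,0]
  ]
}}

```text
clock: 5.33
position: [0.5987, 0.1397, 0.0169]
ee_rot: [2.087, 2.347, 0.003]
force: [-0.8, -0.4, 0.3]
width: 0.335
gripper_force: 15.0
```

Request:
{"op": "drive_tool", "data": {
  "steps": [
    [1,0,0,-1.5,0],
    [1,0,0,0,0],
    [0.6,0,0,0,0],
    [0.5,0,0,0,0],
    [0.45,0,0,0,0],
    [0.45,0,0,0,0],
    [0.45,0,0,0,0],
    [0.45,0,0,15,0],
    [0.45,0,0,30,0],
    [0.45,0,0,40,0],
    [0.45,0,0,40,0],
    [0,0,0,0,0]
  ]
}}

```text
clock: 6.33
position: [0.6021, 0.1399, 0.1469]
ee_rot: [2.085, 2.343, 0.015]
force: [2.3, -0.2, -0.3]
width: 0.587
gripper_force: 0.0
```

Request:
{"op": "drive_tool", "data": {
  "steps": [
    [0,-26,-27,20,-0.02],
    [0,-27,-26,20,-0.02],
    [0,-27,-27,20,-0.02],
    [0,-27,-27,20,-0.02],
    [0,-27,-26,0,-0.02],
    [0,-26,-27,0,-0.017],
    [0,0,0,0,0],
    [0,0,0,0,0],
    [0,0,0,0,0]
  ]
}}

```text
clock: 7.08
position: [0.4411, -0.0173, 0.2174]
ee_rot: [2.221, 2.221, 0.002]
force: [0.4, -0.7, 0.1]
width: 1.001
gripper_force: 0.0
```

```bash
python3 - <<'E'
from h import *
d=grab('wrist','w3'); o=observe(); print(o['position'],R.from_rotvec(o['ee_rot']).as_matrix()[:,1],o['width'],o['joints'])
E
```

```text
[ 0.4414486  -0.01698809  0.21721798] [9.99999404e-01 8.88281854e-04 6.34862736e-04] 0.9985476350749173 [-0.51110477  0.13930863  0.48902215  2.03851745 -0.07877351  0.98071569
  0.01863223]
```

View pics/w3.png

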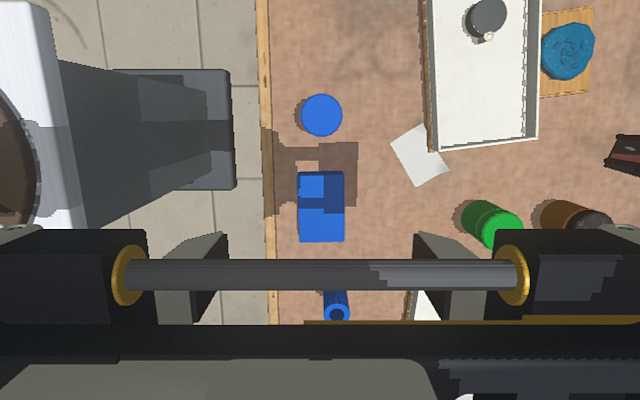

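The loupe lies flat in the rose tray at (487,18), with its post at (489,36). The talc lid is centred at (321,115) and the big block at (321,207).

```bash
python3 - <<'E'
from h import *
d=load('w3')
h=cv2.cvtColor(d['image'],cv2.COLOR_RGB2HSV);m=cv2.inRange(h,np.array([100,120,60]),np.array([125,255,255]))
k=np.zeros_like(m);k[85:145,290:350]=m[85:145,290:350];c=max(cv2.findContours(k,0,1)[0],key=cv2.contourArea);print(cv2.minEnclosingCircle(c),cv2.boundingRect(c))
(u,v),r=cv2.minEnclosingCircle(c);print('talc',px(d,u,v,.062),'loupe',px(d,487,18,.029))
for w in [(287,160,355,250)]:
    k[:]=0;k[160:250,287:355]=m[160:250,287:355];c=max(cv2.findContours(k,0,1)[0],key=cv2.contourArea);x,y,w,hh=cv2.boundingRect(c);print(x,y,w,hh,px(d,x,y,.028),px(d,x+w,y+hh,.028))
print('tube',px(d,337,314,.06))
E
```

```text
((320.9981384277344, 114.86217498779297), 21.350013732910156) (300, 94, 42, 43)
talc [0.44340544 0.0481196  0.062     ] loupe [0.59830979 0.13551065 0.029     ]
297 171 47 71 [ 0.41864912 -0.00827557  0.028     ] [ 0.46875297 -0.08681342  0.028     ]
tube [ 0.46023401 -0.15517097  0.06      ]
```

Request:
{"op": "drive_tool", "data": {
  "steps": [
    [0,1.8,33,-20,0],
    [0,0,32.2,-30,0],
    [0,0,0,-40,0],
    [0,0,0,-25,0],
    [0,0,0,-25,0],
    [0,0,0,-25,0],
    [0,0,0,-20,0],
    [0,0,0,-12,0],
    [0,0,0,0,0],
    [0.3,0,0,0,0],
    [0.6,0,0,0,0],
    [1,0,0,0,0],
    [1,0,0,0,0],
    [1,0,0,0,0],
    [1,0,0,0,0],
    [1,0,0,0,0],
    [1,0,0,0,0]
  ]
}}

```text
clock: 8.55
position: [0.4426, 0.0458, 0.0219]
ee_rot: [2.221, 2.221, 0.001]
force: [-0.3, 1.1, -0.3]
width: 0.47
gripper_force: 0.0
```

Request:
{"op": "drive_tool", "data": {
  "steps": [
    [1,0,0,0,0],
    [1,0,0,0,0],
    [1,0,0,0,0],
    [1,0,0,0,0]
  ]
}}

```text
clock: 8.88
position: [0.4426, 0.0457, 0.0218]
ee_rot: [2.222, 2.221, 0.0]
force: [-0.2, 0.6, 3.6]
width: 0.412
gripper_force: 15.0
```

Request:
{"op": "drive_tool", "data": {
  "steps": [
    [1,0,0,15,0],
    [1,0,0,30,0],
    [1,0,0,40,0],
    [1,0,0,40,0],
    [1,15,-27,0,-0.015],
    [1,20,-27,0,-0.01],
    [1,20,-27,0,-0.01],
    [1,20,-27,0,-0.01],
    [1,20,-27,0,-0.01],
    [1,21,-27,0,-0.01],
    [1,20.6,-25,0,-0.01],
    [1,20,-25,0,0],
    [1,0,0,0,0],
    [1,0,0,0,0],
    [1,0,0,0,0]
  ]
}}

```text
clock: 10.13
position: [0.5985, -0.1659, 0.1461]
ee_rot: [-2.303, -2.135, 0.001]
force: [-0.2, 0.4, 0.0]
width: 0.412
gripper_force: 15.0
```

```bash
python3 - <<'E'
from h import *
d=grab('wrist','w4'); o=observe(); print(o['position'],R.from_rotvec(o['ee_rot']).as_matrix()[:,1],o['width'],o['joints'])
E
```

```text
[ 0.59845056 -0.16523983  0.14622151] [ 0.99723208 -0.07434039 -0.0012965 ] 0.4074301545227214 [-0.14279921  0.53147143  0.48553441  1.70728702 -0.29012226  0.97625716
  0.37573499]
```

View pics/w4.png

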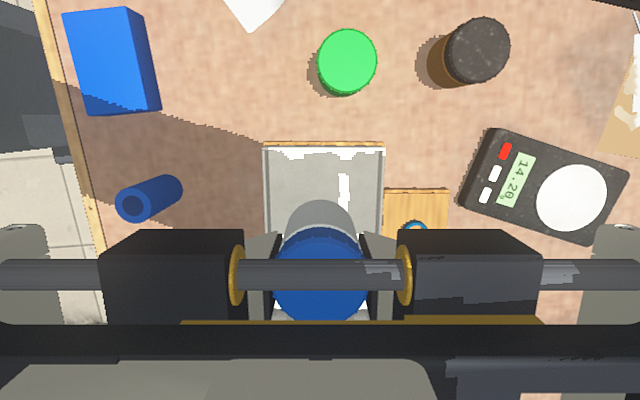

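The talc jar is held upright over the ring tray. The tray's +y edge runs from (262,145) to (385,145), the ring card is at (415,210), and the tube's top at (133,203).

```bash
python3 - <<'E'
from h import *
d=load('w4'); a=px(d,262.5,146,.03)[:2];b=px(d,385,145.5,.03)[:2]; e=b-a; th=np.arctan2(e[1],e[0]); print(a,b,np.linalg.norm(e),np.degrees(th))
c=(a+b)/2-.08*np.array([-np.sin(th),np.cos(th)]); print('centre',c,'tube',px(d,133,203.5,.06),'flux',px(d,478,50,.055))
E
```

```text
[ 0.55646069 -0.12135484] [ 0.65478323 -0.1284607 ] 0.09857897807467564 -4.133629678946508
centre [ 0.59985533 -0.20469966] tube [ 0.46008869 -0.15412454  0.06      ] flux [ 0.71554071 -0.06605872  0.055     ]
```

Request:
{"op": "drive_tool", "data": {
  "steps": [
    [1,1,-3,-20,0],
    [1,1,-3,-30,0],
    [1,0,0,-30,0],
    [1,0,0,-18,0],
    [1,0,0,-8,0],
    [1,0,0,-4,0],
    [1,0,0,-3,0],
    [1,0,0,-1,0],
    [1,0,0,0,0],
    [1,0,0,0,0]
  ]
}}

```text
clock: 11.02
position: [0.6018, -0.1723, 0.0338]
ee_rot: [2.302, 2.136, 0.002]
force: [0.1, -0.6, -0.2]
width: 0.413
gripper_force: 15.0
```

Request:
{"op": "drive_tool", "data": {
  "steps": [
    [1,0,0,-1.5,0],
    [1,0,0,0,0],
    [0.55,0,0,0,0],
    [0.5,0,0,0,0],
    [0.48,0,0,0,0],
    [0.48,0,0,0,0],
    [0.48,0,0,0,0],
    [0.48,0,0,15,0],
    [0.48,0,0,25,0],
    [0.48,0,0,40,0],
    [0.48,0,0,40,0],
    [0.2,0,0,40,0]
  ]
}}

```text
clock: 12.02
position: [0.6005, -0.1723, 0.1927]
ee_rot: [-2.303, -2.136, 0.001]
force: [1.7, 0.0, 0.2]
width: 0.557
gripper_force: 0.0
```

Request:
{"op": "drive_tool", "data": {
  "steps": [
    [0,-28,3.7,0,0],
    [0,-28,3.7,0,0],
    [0,-28,3.7,0,0],
    [0,-28,3.6,0,0],
    [0,-28.5,3.6,0,0],
    [0,0,0,-40,0],
    [0,0,0,-40,0],
    [0,0,0,-35,0],
    [0,0,0,-30,0],
    [0,0,0,-15,0],
    [0,0,0,-10,0],
    [0,0,0,0,0],
    [0.4,0,0,0,0],
    [1,0,0,0,0],
    [1,0,0,0,0],
    [1,0,0,0,0],
    [1,0,0,0,0],
    [1,0,0,0,0],
    [1,0,0,0,0],
    [1,0,0,0,0]
  ]
}}

```text
clock: 13.68
position: [0.4607, -0.1539, 0.0214]
ee_rot: [2.303, 2.136, 0.0]
force: [-0.0, -0.8, 0.3]
width: 0.474
gripper_force: 0.0
```

Request:
{"op": "drive_tool", "data": {
  "steps": [
    [1,0,0,0,0],
    [1,0,0,0,0],
    [1,0,0,0,0],
    [1,0,0,0,0]
  ]
}}

```text
clock: 14.02
position: [0.4606, -0.1539, 0.0212]
ee_rot: [-2.303, -2.136, 0.0]
force: [0.0, 0.1, 0.9]
width: 0.297
gripper_force: 15.0
```

Request:
{"op": "drive_tool", "data": {
  "steps": [
    [1,0,0,15,0],
    [1,0,0,30,0],
    [1,0,0,40,0],
    [1,0,0,40,0],
    [1,16,-15,0,0],
    [1,24,-15,0,0],
    [1,24,-15,0,0],
    [1,24,-15,0,0],
    [1,24,-11,0,0],
    [1,23.5,-10,0,0],
    [1,0,0,0,0],
    [1,0,0,0,0],
    [1,0,0,0,0]
  ]
}}

```text
clock: 15.1
position: [0.5952, -0.2347, 0.1457]
ee_rot: [-2.303, -2.135, 0.001]
force: [-0.4, 1.1, -0.0]
width: 0.301
gripper_force: 15.0
```

```bash
python3 - <<'E'
from h import *
d=grab('wrist','w5'); o=observe(); print(o['position'],R.from_rotvec(o['ee_rot']).as_matrix()[:,1],o['width'],o['joints'])
E
```

```text
[ 0.59502065 -0.23454924  0.14591688] [ 0.99716527 -0.07523188 -0.00125909] 0.2988486156546154 [-0.04194504  0.56527854  0.51104878  1.65937931 -0.31631942  1.00158767
  0.49995855]
```

View pics/w5.png

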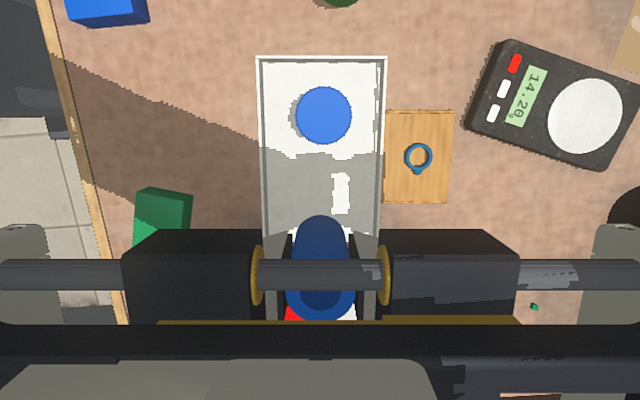

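The talc jar is standing in the ring tray at (323,115), and the tube is held over the tray, in line with it. I'll lower and release.

Request:
{"op": "drive_tool", "data": {
  "steps": [
    [1,1,0,-20,0],
    [1,0,0,-30,0],
    [1,0,0,-30,0],
    [1,0,0,-18,0],
    [1,0,0,-8,0],
    [1,0,0,-4,0],
    [1,0,0,-3,0],
    [1,0,0,-1,0],
    [1,0,0,-0.7,0],
    [1,0,0,0,0],
    [1,0,0,0,0]
  ]
}}

```text
clock: 16.07
position: [0.5976, -0.2351, 0.0324]
ee_rot: [2.302, 2.136, 0.001]
force: [-0.1, 0.7, -0.1]
width: 0.301
gripper_force: 15.0
```

Request:
{"op": "drive_tool", "data": {
  "steps": [
    [1,0,0,-1,0],
    [1,0,0,0,0],
    [0.65,0,0,0,0],
    [0.55,0,0,0,0],
    [0.55,0,0,0,0],
    [0.55,0,0,0,0],
    [0.55,0,0,0,0],
    [0.55,0,0,0,0],
    [0.55,0,0,15,0],
    [0.55,0,0,25,0],
    [0.55,0,0,40,0],
    [0.55,0,0,40,0],
    [0.2,0,0,30,0]
  ]
}}

```text
clock: 17.15
position: [0.5975, -0.2355, 0.1836]
ee_rot: [2.302, 2.135, 0.001]
force: [1.7, -0.0, -0.4]
width: 0.484
gripper_force: 0.0
```

Request:
{"op": "drive_tool", "data": {
  "steps": [
    [0,-24,-12,10,0],
    [0,-25,-12,10,-0.05],
    [0,-25,-13,0,-0.05],
    [0,-25,-13,0,-0.05],
    [0,-24,-13,0,-0.05],
    [0,-24,-12,0,0],
    [0,0,0,0,0],
    [0,0,0,0,0],
    [0,0,0,0,0]
  ]
}}

```text
clock: 17.9
position: [0.4507, -0.3096, 0.2006]
ee_rot: [2.505, 1.896, 0.001]
force: [-0.1, 0.2, -0.6]
width: 0.999
gripper_force: 0.0
```

```bash
python3 - <<'E'
from h import *
d=grab('wrist','w6'); o=observe(); print(o['position'],R.from_rotvec(o['ee_rot']).as_matrix()[:,1],o['width'],o['joints'])
h=cv2.cvtColor(d['image'],cv2.COLOR_RGB2HSV);m=cv2.inRange(h,np.array([50,80,30]),np.array([90,255,255]))
m[230:]=0;m[:,460:]=0
c=max(cv2.findContours(m,0,1)[0],key=cv2.contourArea);q=cv2.boxPoints(cv2.minAreaRect(c));print(q,cv2.contourArea(c))
w=np.array([px(d,*p,.024)[:2] for p in q]);e=np.diff(w,axis=0);print(w.mean(0),np.linalg.norm(e,axis=1),np.degrees(np.arctan2(e[:,1],e[:,0])))
E
```

```text
[ 0.45108895 -0.30931929  0.20052516] [ 9.62758654e-01 -2.70361975e-01  4.19591281e-04] 0.9953963020268918 [ 0.0365583   0.36750519  0.62866943  1.83738436 -0.25167542  1.01648178
  0.49342447]
[[282.  97.]
 [325.  97.]
 [325. 153.]
 [282. 153.]] 2346.5
[ 0.4518932  -0.25196135] [0.04079882 0.05291118 0.04245016] [ -15.78869074 -105.58672561  164.19644935]
```

View pics/w6.png

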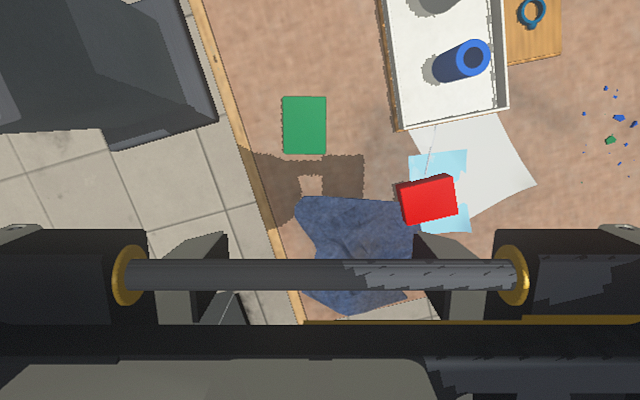

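The tube is standing in the tray, and the green block at (303,125) is square with the gripper. I'll grasp it now.

Request:
{"op": "drive_tool", "data": {
  "steps": [
    [0,1,29,0,0],
    [0,0,28.5,-20,0],
    [0,0,0,-40,0],
    [0,0,0,-40,0],
    [0,0,0,-35,0],
    [0,0,0,-25,0],
    [0,0,0,-18,0],
    [0,0,0,-12,0],
    [0,0,0,-4,0],
    [0,0,0,0,0],
    [0.4,0,0,0,0],
    [1,0,0,0,0],
    [1,0,0,0,0],
    [1,0,0,0,0],
    [1,0,0,0,0],
    [1,0,0,0,0],
    [1,0,0,0,0],
    [1,0,0,0,0],
    [1,0,0,0,0],
    [1,0,0,0,0]
  ]
}}

```text
clock: 19.62
position: [0.4512, -0.2524, 0.0066]
ee_rot: [2.505, 1.896, 0.0]
force: [-0.1, 1.0, 1.7]
width: 0.456
gripper_force: 15.0
```

Request:
{"op": "drive_tool", "data": {
  "steps": [
    [1,0,0,15,0],
    [1,0,0,30,0],
    [1,0,0,40,0],
    [1,0,0,40,0],
    [1,6,14,10,0.033],
    [1,12,26,0,0.033],
    [1,13,28,0,0.033],
    [1,13,28,0,0.033],
    [1,13,28,0,0.033],
    [1,13,28,0,0.033],
    [1,13,28,0,0.033],
    [1,13,28,0,0.033],
    [1,14,28,0,0.033],
    [1,14,28,0,0.033],
    [1,14,28,0,0.033],
    [1,17,28,0,0.033],
    [1,0,0,0,0],
    [1,0,0,0,0],
    [1,0,0,0,0]
  ]
}}

```text
clock: 21.2
position: [0.6056, 0.0669, 0.1411]
ee_rot: [-2.084, -2.351, 0.002]
force: [-0.3, -0.7, -0.4]
width: 0.454
gripper_force: 15.0
```

```bash
python3 - <<'E'
from h import *
d=grab('wrist','w7'); o=observe(); print(o['position'],R.from_rotvec(o['ee_rot']).as_matrix()[:,1],o['width'],o['joints'])
E
```

```text
[0.60554418 0.06617544 0.14130289] [ 9.92898614e-01  1.18960346e-01 -8.82105827e-04] 0.45491584624727976 [-0.5008532   0.5126081   0.44353968  1.74087987 -0.26120179  0.94775566
  0.16586272]
```

View pics/w7.png

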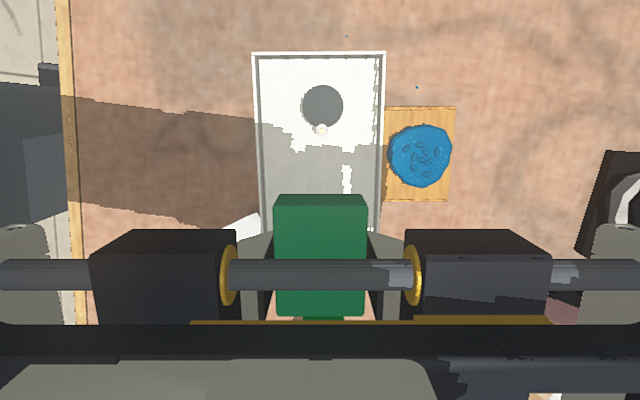

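The block is centred over the tray: walls at 252–386, block centre at 320. The loupe is clear at (322,107).

Request:
{"op": "drive_tool", "data": {
  "steps": [
    [1,0,0,-30,0],
    [1,0,0,-30,0],
    [1,0,0,-25,0],
    [1,0,0,-18,0],
    [1,0,0,-10,0],
    [1,0,0,-5,0],
    [1,0,0,-3,0],
    [1,0,0,-2,0],
    [1,0,0,0,0],
    [1,0,0,0,0]
  ]
}}

```text
clock: 22.08
position: [0.6067, 0.0676, 0.0194]
ee_rot: [2.083, 2.351, 0.002]
force: [0.1, 0.5, -1.1]
width: 0.462
gripper_force: 15.0
```

Request:
{"op": "drive_tool", "data": {
  "steps": [
    [1,0,0,-1.5,0],
    [1,0,0,-1,0],
    [1,0,0,0,0],
    [0.5,0,0,0,0],
    [0.47,0,0,0,0],
    [0.47,0,0,0,0],
    [0.47,0,0,0,0],
    [0.47,0,0,15,0],
    [0.47,0,0,25,0],
    [0.47,0,0,40,0],
    [0.47,-10,0,40,0],
    [0.47,-30,-20,40,0],
    [0.47,-30,-20,30,0],
    [0.47,-30,-25,0,0],
    [0.47,-30,-25,0,0],
    [0.47,-30,-25,0,0],
    [0.47,0,-25,0,0],
    [0.47,0,0,0,0],
    [0.47,0,0,0,0]
  ]
}}

```text
clock: 23.67
position: [0.4562, -0.0668, 0.1941]
ee_rot: [2.086, 2.348, 0.002]
force: [0.2, 1.2, -0.8]
width: 0.53
gripper_force: 0.0
```

```bash
python3 - <<'E'
from h import *
d=grab('wrist','w8'); t=grab('scene','s8'); o=observe(); print(o['position'],o['force'],o['width'])
a=d['image'];b=cv2.resize(t['image'][165:295,225:425],(390,254),interpolation=cv2.INTER_CUBIC)
p=np.zeros((580,640,3),np.uint8);p[:320]=a[:320];p[324:578,:390]=b;cv2.imwrite('pics/f8.png',p[:,:,::-1])
E
```

```text
[ 0.45676479 -0.0650409   0.19367947] [ 0.4580676  -0.15510055 -0.60835915] 0.5301995416535616
```

View pics/f8.png

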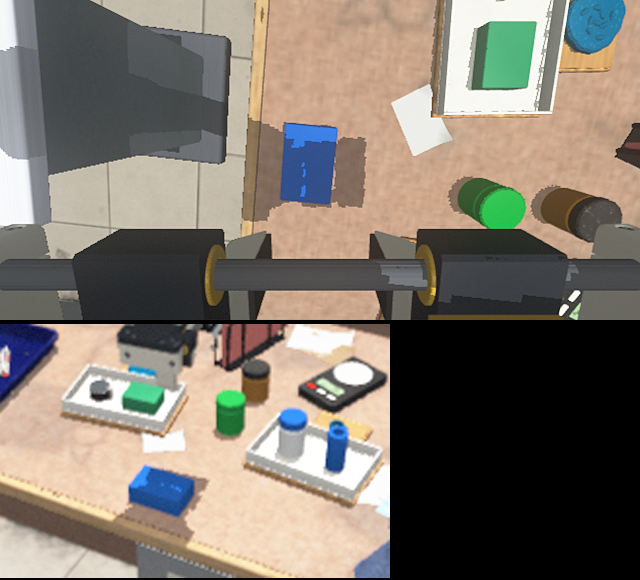

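The block lies flat in the rose tray (wrist 506,55) beside the loupe. The scene view shows the jar and tube upright in the ring tray, and the big block and amber jar undisturbed.

```bash
python3 -c "
from cell import arm; print(arm.sign_off())"
```

```text
the job is handed in; nothing more can be done
None
```

Both kits are made up and handed in at about 24 s: the wax tube and talc jar stand in the ring tray, the small block and loupe lie flat in the rose tray, and the large block and amber jar were not touched; the sign-off gave no verdict, but the last pictures show everything in place.

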